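# Stop the coasting vial carousel at its loading chute

## Task

The flat rotor of the vial carousel on the bench is coasting round freely. Slow it with a touch of the fingers so that it stops with its one wide hole lined up with the slot of the fixed steel loading chute, then let go. Leave the glass beaker standing beside it where it is.

Things in the scene. Friction and masses are not known exactly. Their poses are not given: they have to be found in the camera images.
- rotor: Flat level aluminium disc, 230 mm wide, 8 mm thick, on a fixed round white base 264 mm wide. Origin: centre of its top face, 95 mm above the bench; z up, x to the wide hole. Turns freely, anticlockwise from above (+z), 0.35 to 0.65 rad/s after 2 s, barely slowing. Mass 0.5 to 0.75 kg: a fingertip pressing its top with a few N stops it at once; it stays. Hub cap 32 mm wide, 6 mm high.
- wide_hole (a point): Centre of the rotor's one wide round through hole (40 mm), level with its top face, 82 mm from the axis; goes round with the rotor. Five narrow holes (23 mm) lie on the same circle, 60 degrees apart. The rotor's top face is plain, without holes, between 18 and 58 mm from the axis.
- slot (a point): Fixed point where the wide hole's centre should stand: 82 mm from the rotor's axis, level with its top face, in line with the slot; x points outwards along the slot. The chute is a fixed steel channel, radial, 129 to 207 mm from the axis, its slot 46 mm wide between cheeks rising 14 mm above the rotor. It points away from the robot or to a side.
- beaker: Empty glass beaker, 68 mm wide, 85 mm high, loose on the bench beside the carousel, on the robot's side. Origin: centre of its underside. To be left alone.
Mind the look-alikes: they are no part of the job. Leave any pink, turquoise or yellow look-alike of the part that bears slot alone.

How it is judged:
By the outcome, as a careful person would: the job done as asked, in the order asked, and still so for the second after the job is handed in, with the robot touching nothing.
It also fails if it takes over 64 s, if anything falls off the work surface, if the arm or the gripper's body presses on something with over 40 N, if the wrist force passes 120 N, or if a joint passes its speed limit or range.

## Robot

A 6-joint arm with a two-finger parallel gripper is mounted at the origin on the work surface. World frame = base frame: x ahead of the robot, y to its left, z up, the work surface at z = 0. Lengths are in m, angles in rad, forces in N, time in s.
With the tool pointing down it reaches from about 0.3 to 0.875 m from the base axis. Payload 6.4 kg.
Tool frame: the origin (TCP) lies midway between the tips of the shut fingers; the grasp point (between the pads) lies 19 mm behind it; z points along the fingers, y is the direction in which the jaws open and shut (so a half turn about z gives the same grasp; the last joint's range is limited). The gripper opens to 85 mm and grips with 20 to 120 N. Pads are 22 mm wide; open, the fingers measure 114 mm over their backs; the gripper's body (76 mm by 85 mm) begins 54 mm behind the grasp point. The pads swing forward as they close: fully open they stand 13 mm farther back than shut.
Start: joints at [-0.206, 0.181, 1.607, -0, 1.354, -0.206], TCP at [0.575, 0, 0.203] pointing down, gripper open.
Joint ranges: [-2.99, 2.99], [-0.89, 2.07], [0.3, 2.58], [-1.14, 4.28], [0, 2.63], [-3.12, 3.12]. Speed limits (rad/s): [2.57, 2.57, 3.01, 3.14, 3.14, 3.14].

## Interface

Orientations are given as a unit quaternion [w, x, y, z].
In Python, from bench import ctrl gives the robot as it stands. The module is installed in compiled form; this text tells all that it offers.
- The arm moves only by the tool arm_command, never from a script. Its argument "plan" is one flat list of numbers, 4 for each row, row after row: the shift along the tool's x, y, z in mm, then the turn about the tool's z in rad. A call has 1 to 20 rows; each row shifts and turns the commanded pose from where the row before left it, along the tool's axes as they then stand; what a row does not reach is not made up. A row lasts 1/10 s, in which the tool goes at most 50 mm and 8.59 degrees, less where a joint would pass 70% of its speed; a pose out of reach is approached as far as the arm can. A call is refused whole if a number of a shift passes 50 or a number of a turn 0.15, either way. A call with a gripper value outside its range is refused whole. "grip" is the opening, from 0 (shut) to 1 (fully open), set as the call begins (left out, the last holds). The fingers move at their own pace and stop on an object; the grip force is fixed at half the most. Time passes only in rows, so rows that do not move let the fingers close. It gives the time, the measured TCP pose, the force and the opening at its end, in the units of the state.
- ctrl.get_obs(): the state, without advancing time (a new reading comes with each control period).
- ctrl.camera(name): name is "scene" or "side" or "wrist"; returns a dict with "color" (480x640x3 uint8, red, green, blue), "camera_matrix" (3x3 intrinsics, pixels), "eye" and "attitude" of the camera in the world; the wrist camera has in their place "T_tool_cam" (4x4, takes a point from camera to tool coordinates, whose origin is the TCP and whose axes are the flange's). Camera axes: x right, y up, looking along -z (the intrinsics and any distortion apply to the point x, -y, -z); pixel columns grow to the right and rows downward; lengths in m; the calibration is good to about 2 mm. The wrist camera is an equidistant fisheye: a pixel r from the principal point sees the ray r / f radians off the axis. A picture is of the moment at which its call begins: read the wrist's pose just before it. There is no depth.
- ctrl.hand_in(): hands the job in, once; it reports no verdict.
The state is a dict: "time_s": time; "q": joint angles; "dq": joint speeds; "joint_efforts": joint torques, N m; "eef_pos": TCP position; "eef_rot": TCP orientation; "wrist_force": force on the tool from outside, world axes, zero at the start; "torque": the same for the moment, N m; "opening": opening from 0.0 (shut) to 1.0 (fully open).
Only numpy, scipy, OpenCV 4.12 (cv2) and the standard library are available. Lean on these libraries where they do the work, as an engineer would, in place of code of your own. Each camera call takes 0.05 s, during which the arm holds its last target. There are 200 camera calls.

## Working session

There is one attempt and no reset: what is moved stays moved. The work goes in short steps, Python scripts to look and compute and a tool call to move; the robot and the scene stay as the last step left them, time stands still between calls to the robot, and variables do not carry over. Pictures are saved under pics/ and viewed, about 8 in all and at most 12, crops included, and the job is handed in when it is done.

Besides the shell and the picture viewer there is one more tool, called after "Emit:" by a JSON object that holds its "api" and its "payload", one argument or row to a line. arm_command: Moves the arm, as the interface text tells. Its arguments: {"type":"object","properties":{"plan":{"type":"array","items":{"type":"number"}},"grip":{"type":"number"}},"required":["plan"]}

```bash
mkdir -p pics
cat > h.py <<'E'
import numpy as np, cv2, json
from bench import ctrl
from scipy.spatial.transform import Rotation as R
def att(a):
    a=np.array(a,float)
    return a if a.shape==(3,3) else R.from_quat(a,scalar_first=True).as_matrix()
def shot(n,f):
    o=ctrl.get_obs(); c=ctrl.camera(n); cv2.imwrite(f'pics/{f}.png',c['color'][:,:,::-1]); return o,c
def ray(c,uv,z):
    K=np.array(c['camera_matrix']); p=np.linalg.inv(K)@[uv[0],uv[1],1]
    d=att(c['attitude'])@[p[0],-p[1],-p[2]]; e=np.array(c['eye']); return e+d*(z-e[2])/d[2]
E
python3 - <<'E'
from h import *
for n in ('scene','side'):
    o,c=shot(n,n+'0'); print(n,o['time_s'],c['camera_matrix'],c['eye'],c['attitude'],[k for k in c])
o,c=shot('wrist','wrist0'); print(o,c['camera_matrix'],c['T_tool_cam'])
a=cv2.imread('pics/scene0.png');b=cv2.imread('pics/side0.png')
E
```

```text
scene 0.0 [[505.90962433   0.         317.18295009]
 [  0.         505.90962433 249.22963975]
 [  0.           0.           1.        ]] [ 1.01776469 -0.26122882  0.54279965] [0.81388278 0.40801414 0.18868253 0.36812795] ['color', 'camera_matrix', 'eye', 'attitude']
side 0.05 [[517.09897903   0.         316.39533095]
 [  0.         517.09897903 232.90333467]
 [  0.           0.           1.        ]] [0.38563334 0.8944199  0.53044865] [-0.10801893 -0.05179501  0.50590947  0.8542276 ] ['color', 'camera_matrix', 'eye', 'attitude']
{'time_s': 0.1, 'q': array([-2.06319094e-01,  1.81463846e-01,  1.60791005e+00,  9.26288470e-07,
        1.35377319e+00, -2.06316793e-01]), 'dq': array([-0.00062449, -0.00218895, -0.00325316,  0.00023853, -0.00069859,
       -0.00056935]), 'joint_efforts': array([-2.02498759e-04, -4.45872438e+01, -3.52238703e+01, -4.27332343e-04,
        4.16999465e-03,  3.20961749e-05]), 'eef_pos': array([5.74468482e-01, 1.18092645e-04, 2.02274909e-01]), 'eef_rot': array([-6.50750830e-04,  7.07107452e-01,  7.07105683e-01, -4.24956168e-04]), 'wrist_force': array([-0.82658873, -0.02089188,  0.29302079]), 'torque': array([ 0.02502772, -0.01259318, -0.05416544]), 'opening': 0.9996142059230779} [[371.64829954   0.         321.11745766]
 [  0.         371.64829954 247.1361762 ]
 [  0.           0.           1.        ]] [[-1.02348186e-04  9.56839031e-01  2.90618408e-01  7.43469002e-02]
 [ 9.99999927e-01  2.04896775e-04 -3.22433300e-04  2.37335083e-04]
 [-3.68063541e-04  2.90618354e-01 -9.56838982e-01 -1.70164784e-01]
 [ 0.00000000e+00  0.00000000e+00  0.00000000e+00  1.00000000e+00]]
```

View pics/scene0.png

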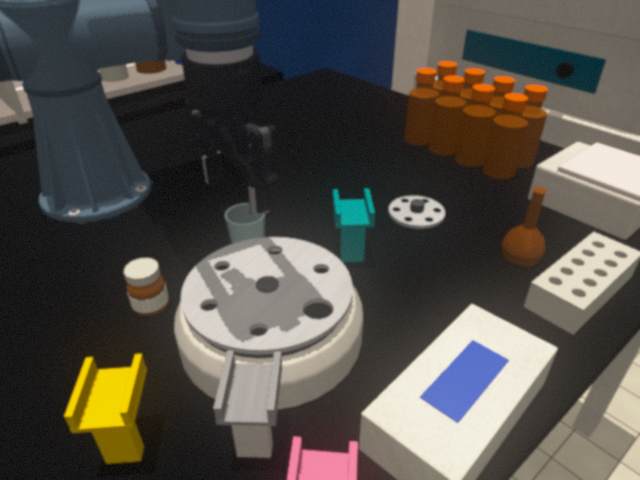

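View pics/side0.png

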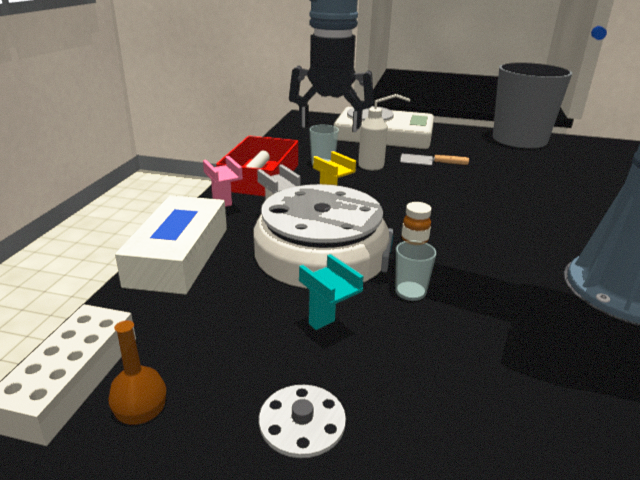

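The scene picture shows the rotor with its hub at (267,284) and its wide hole at (318,308). The grey steel chute is at (250,385); the yellow (110,400), turquoise (352,225) and pink (322,460) ones are look-alikes. Only the grey one is steel, radial and adjoining the base. The beaker is at (247,222), on the robot's side. I'll confirm with a crop and measure.

```bash
cat >> h.py <<'E'
def holes(c,box,cen=None,thr=95,mn=15):
    g=cv2.cvtColor(c['color'],cv2.COLOR_RGB2GRAY); x0,y0,x1,y1=box
    m=(g[y0:y1,x0:x1]<thr).astype(np.uint8)
    n,l,s,ce=cv2.connectedComponentsWithStats(m,connectivity=4)
    out=[]
    for i in range(1,n):
        if mn<s[i,4]<700 and s[i,0]>0 and s[i,1]>0:
            uv=ce[i]+[x0,y0]; p=ray(c,uv,.095); out.append((uv.round(1).tolist(),int(s[i,4]),p[:2].round(4).tolist()))
    return out
E
python3 - <<'E'
from h import *
o,c=shot('scene','scene1'); print(o['time_s'])
for h in holes(c,(175,232,362,352)): print(h)
o,c2=shot('side','side1')
for h in holes(c2,(258,182,386,240)): print(h)
a=cv2.resize(c['color'][225:470,165:375,::-1],None,fx=2.4,fy=2.4,interpolation=cv2.INTER_CUBIC);cv2.imwrite('pics/crop1.png',a)
E
```

```text
0.15
([272.5, 252.0], 24, [0.5225, 0.0797])
([219.7, 267.8], 51, [0.5026, 0.0011])
([319.7, 268.2], 45, [0.5975, 0.1066])
([266.8, 284.4], 258, [0.5762, 0.0295])
([318.7, 308.0], 345, [0.658, 0.0516])
([209.6, 307.3], 77, [0.5636, -0.0527])
([260.6, 330.6], 96, [0.6409, -0.028])
([306.8, 344.9], 117, [0.6962, -0.0007])
([360.4, 345.0], 30, [0.7383, 0.0467])
([219.1, 347.2], 32, [0.6305, -0.0806])
([321.4, 207.1], 109, [0.579, 0.0226])
([278.8, 211.0], 76, [0.6524, 0.0611])
([280.3, 234.7], 99, [0.6227, 0.1482])
([365.0, 235.7], 72, [0.4805, 0.1117])
```

View pics/crop1.png

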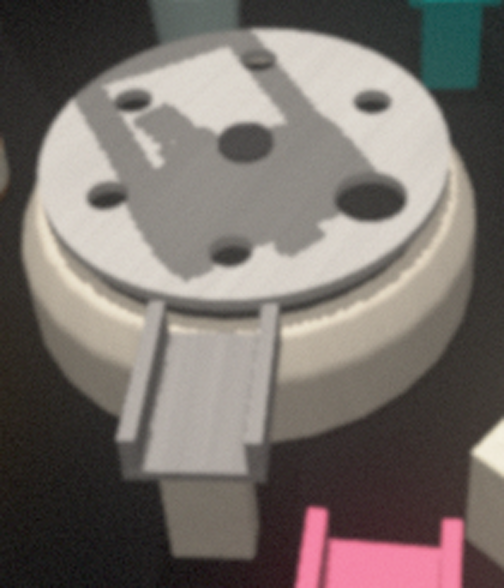

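```bash
cat >> h.py <<'E'
def wray(o,c,uv,z):
    K=np.array(c['camera_matrix']);T=np.array(c['T_tool_cam']); d=np.array([uv[0]-K[0,2],uv[1]-K[1,2]]); r=np.hypot(*d); th=r/K[0,0]
    v=np.array([np.sin(th)*d[0]/r,-np.sin(th)*d[1]/r,-np.cos(th)]); Rt=att(o['eef_rot'])
    e=np.array(o['eef_pos'])+Rt@T[:3,3]; w=Rt@T[:3,:3]@v; return e+w*(z-e[2])/w[2]
A=np.array([.581,.0264])
def pol(p):
    d=np.array(p)[:2]-A; return round(float(np.hypot(*d)),4),round(float(np.degrees(np.arctan2(d[1],d[0]))),2)
E
python3 - <<'E'
from h import *
c={k:v for k,v in ctrl.camera('scene').items()}
for u,v in [(157,302),(270,305),(213.5,303.5),(128,443),(255,445),(191.5,444)]:
    p=ray(c,(u/2.4+165,v/2.4+225),.109); print(p.round(4),pol(p))
o,c=shot('wrist','wrist1'); print(o['time_s'])
E
```

```text
[ 0.6557 -0.0796  0.109 ] (0.1297, -54.82)
[ 0.6926 -0.0407  0.109 ] (0.1302, -31.01)
[ 0.6742 -0.0601  0.109 ] (0.1272, -42.87)
[ 0.7138 -0.1322  0.109 ] (0.2069, -50.06)
[ 0.75   -0.0927  0.109 ] (0.2067, -35.17)
[ 0.7319 -0.1124  0.109 ] (0.2051, -42.61)
0.3
```

View pics/wrist1.png

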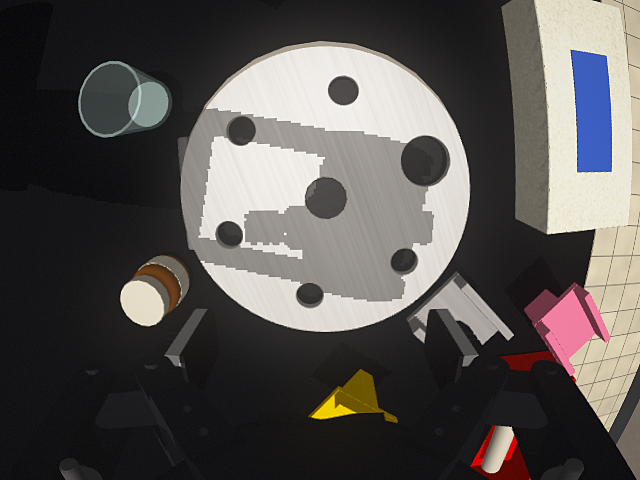

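Wrist picture: rotor hub at (326,198), wide hole at (425,160), grey chute at (460,310), beaker at (110,100). The scene rays give cheek ends at 130 and 207 mm radius, which matches the description, so the chute angle is about -42.8°. I'll shut the fingers and go to a hover point 38 mm from the axis on the -y side.

Emit:
{"api": "arm_command", "payload": {
  "plan": [-2,1,10,0,-2,1,10,0,-2,1,10,0,-2,1,10,0,-2,1,10,0,-2,1,10,0,0,0,10,0,0,0,10,0,0,0,6,0,0,0,0,0,0,0,0,0,0,0,0,0],
  "grip": 0
}}

```text
time_s: 1.55
eef_pos: [0.5815, -0.012, 0.1177]
eef_rot: [0.001, 0.707, 0.707, 0.0]
wrist_force: [-0.0, -0.3, -0.3]
opening: 0.001
```

Run:
```python
from h import *
o,c=shot('scene','scene2'); print(o['time_s'],o['eef_pos'],o['opening'],o['wrist_force'])
for h in holes(c,(175,232,362,352)): print(h,pol(h[2]))
o,c=shot('wrist','wrist2')
print(o['time_s'])
for uv in [(458,273),(408,320),(433,296.5)]: print(pol(wray(o,c,uv,.109)))
a=cv2.imread('pics/scene2.png');cv2.imwrite('pics/s2w2.png',np.hstack([cv2.resize(a[200:420,150:400],(400,352)),cv2.resize(c['color'][:,:,::-1],(400,300))[:0].reshape(0,400,3) if 0 else cv2.copyMakeBorder(cv2.resize(c['color'][:,:,::-1],(400,300)),0,52,0,0,0)]))
```

```text
1.55 [ 0.58151391 -0.01204298  0.11773391] 0.0014051848191361143 [-0.01071319 -0.26937321 -0.30100559]
([294.1, 254.1], 26, [0.5477, 0.1003]) (0.0811, 114.26)
([327.1, 283.4], 278, [0.6289, 0.0923]) (0.0815, 53.99)
([267.3, 284.7], 249, [0.5771, 0.0297]) (0.0051, 139.76)
([206.4, 290.8], 76, [0.533, -0.039]) (0.0811, -126.28)
([300.1, 321.9], 83, [0.6615, 0.0177]) (0.081, -6.17)
([234.1, 326.6], 106, [0.6137, -0.0484]) (0.0816, -66.39)
([306.5, 345.1], 111, [0.6962, -0.0012]) (0.1185, -13.47)
([360.5, 344.8], 30, [0.7381, 0.047]) (0.1584, 7.47)
([218.4, 347.0], 36, [0.6296, -0.0811]) (0.118, -65.67)
1.6
(0.0818, -23.86)
(0.0779, -51.11)
(0.0774, -37.01)
```

View pics/s2w2.png

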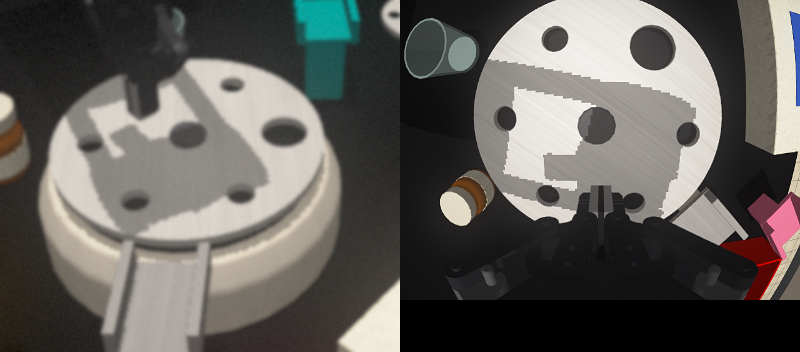

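Emit:
{"api": "arm_command", "payload": {
  "plan": [0,0,7,0]
}}

```text
time_s: 1.75
eef_pos: [0.5822, -0.0122, 0.1113]
eef_rot: [0.001, 0.707, 0.707, 0.001]
wrist_force: [0.6, -0.9, 0.1]
opening: 0.001
```

Emit:
{"api": "arm_command", "payload": {
  "plan": [0,0,0,0]
}}

```text
time_s: 1.85
eef_pos: [0.5803, -0.0118, 0.1091]
eef_rot: [-0.001, 0.707, 0.707, -0.0]
wrist_force: [-1.2, 0.2, -1.7]
opening: 0.002
```

Emit:
{"api": "arm_command", "payload": {
  "plan": [0,0,0,0,0,0,0,0,0,0,0,0]
}}

```text
time_s: 2.15
eef_pos: [0.5811, -0.012, 0.1102]
eef_rot: [0.0, 0.707, 0.707, 0.0]
wrist_force: [-0.2, 0.9, 0.1]
opening: -0.005
```

Run:
```python
from h import *
print(ctrl.get_obs()['eef_pos'])
o,c=shot('scene','scene3'); print(o['time_s'],o['eef_pos'])
for h in holes(c,(175,232,362,340)): print(h,pol(h[2]))
o1=dict(eef_pos=[.57447,.0001,.2023],eef_rot=[0,.7071,.7071,0]); c=ctrl.camera('wrist')
for uv in [(458,273),(408,320),(513,338),(326,198),(425,160)]: print(pol(wray(o1,c,uv,.109)),pol(wray(o1,c,uv,.095)))
```

```text
[ 0.58109206 -0.01199902  0.11017678]
2.15 [ 0.58109206 -0.01199902  0.11017678]
([278.8, 252.0], 22, [0.5286, 0.0867]) (0.0799, 130.99)
([322.6, 273.1], 242, [0.6083, 0.1024]) (0.0808, 70.24)
([267.2, 284.7], 247, [0.577, 0.0295]) (0.0051, 142.22)
([207.4, 301.9], 82, [0.5527, -0.0495]) (0.081, -110.45)
([313.3, 313.3], 81, [0.6607, 0.0401]) (0.0809, 9.75)
([251.5, 330.3], 108, [0.6332, -0.036]) (0.0814, -50.09)
([322.1, 337.2], 19, [0.6989, 0.0211]) (0.118, -2.57)
(0.1158, -27.52) (0.1234, -28.5)
(0.1141, -55.52) (0.1225, -56.07)
(0.2058, -35.12) (0.2185, -35.62)
(0.0055, 119.34) (0.0036, 134.99)
(0.0766, 26.13) (0.0799, 24.38)
```

Rotor speed is about 26°/s, so alignment (317.4°) comes near t = 11.7 s. I'll lower to hover 5 mm above the rotor, wait, then measure again.

Emit:
{"api": "arm_command", "payload": {
  "plan": [0,0,3,0,0,0,3,0,0,0,3,0,0,0,1,0,0,0,0,0,0,0,0,0,0,0,0,0,0,0,0,0,0,0,0,0,0,0,0,0,0,0,0,0,0,0,0,0,0,0,0,0,0,0,0,0,0,0,0,0,0,0,0,0,0,0,0,0,0,0,0,0,0,0,0,0,0,0,0,0]
}}

```text
time_s: 4.25
eef_pos: [0.581, -0.012, 0.1001]
eef_rot: [0.0, 0.707, 0.707, -0.0]
wrist_force: [0.2, 0.1, 1.0]
opening: -0.001
```

Emit:
{"api": "arm_command", "payload": {
  "plan": [0,0,0,0,0,0,0,0,0,0,0,0,0,0,0,0,0,0,0,0,0,0,0,0,0,0,0,0,0,0,0,0,0,0,0,0,0,0,0,0,0,0,0,0,0,0,0,0,0,0,0,0,0,0,0,0,0,0,0,0,0,0,0,0,0,0,0,0,0,0,0,0,0,0,0,0,0,0,0,0]
}}

```text
time_s: 6.25
eef_pos: [0.581, -0.012, 0.1001]
eef_rot: [0.0, 0.707, 0.707, -0.0]
wrist_force: [0.1, -0.5, -0.4]
opening: 0.002
```

```bash
cat > m.py <<'E'
from h import *
def meas(f):
    o,c=shot('scene',f); r=[]
    for h in holes(c,(175,232,362,352)):
        d,a=pol(h[2])
        if .077<d<.086 : r.append((h[1],a))
    m=[a%60 for s,a in r]; z=np.degrees(np.angle(np.mean(np.exp(1j*np.radians(np.array(m)*6)))))/6%60
    print(round(o['time_s'],3),o['eef_pos'].round(4),o['wrist_force'].round(1),r,'mod60',round(z,2))
if __name__=='__main__':
    import sys
    for f in sys.argv[1:]: meas(f)
E
python3 m.py scene4 scene5
```

```text
6.25 [ 0.581  -0.012   0.1001] [ 0.1 -0.5 -0.4] [(30, 117.71), (51, 57.54), (77, -123.1), (78, -2.62), (110, -62.9)] mod60 57.33
6.3 [ 0.581  -0.0119  0.1001] [-0.6  0.2  1. ] [(27, 119.08), (55, 58.76), (74, -121.86), (80, -1.55), (111, -61.61)] mod60 58.56
```

Emit:
{"api": "arm_command", "payload": {
  "plan": [0,0,0,0,0,0,0,0,0,0,0,0,0,0,0,0,0,0,0,0,0,0,0,0,0,0,0,0,0,0,0,0,0,0,0,0,0,0,0,0,0,0,0,0,0,0,0,0,0,0,0,0,0,0,0,0,0,0,0,0,0,0,0,0,0,0,0,0,0,0,0,0,0,0,0,0,0,0,0,0]
}}

```text
time_s: 8.35
eef_pos: [0.581, -0.012, 0.1001]
eef_rot: [0.0, 0.707, 0.707, 0.0]
wrist_force: [0.2, -0.5, 0.6]
opening: 0.001
```

Emit:
{"api": "arm_command", "payload": {
  "plan": [0,0,0,0,0,0,0,0,0,0,0,0,0,0,0,0,0,0,0,0,0,0,0,0,0,0,0,0,0,0,0,0,0,0,0,0,0,0,0,0,0,0,0,0,0,0,0,0,0,0,0,0,0,0,0,0,0,0,0,0,0,0,0,0]
}}

```text
time_s: 9.95
eef_pos: [0.581, -0.012, 0.1001]
eef_rot: [-0.0, 0.707, 0.707, 0.0]
wrist_force: [0.8, -0.5, -0.7]
opening: 0.003
```

```bash
python3 m.py scene6 scene7
```

```text
9.95 [ 0.581  -0.012   0.1001] [ 0.8 -0.5 -0.7] [(44, 90.63), (61, -150.39), (65, 30.66), (397, -89.72), (93, -29.8)] mod60 30.28
10.0 [ 0.581 -0.012  0.1  ] [-0.2  0.7 -0.8] [(42, 91.96), (64, -149.0), (62, 31.77), (399, -88.52), (92, -28.62)] mod60 31.52
```

Emit:
{"api": "arm_command", "payload": {
  "plan": [0,0,-1,0,0,0,0,0,0,0,0,0,0,0,0,0,0,0,0,0,0,0,0,0,0,0,0,0,0,0,0,0,0,0,0,0,0,0,0,0,0,0,0,0,0,0,0,0,0,0,0,0,0,0,0,0,0,0,0,0,0,0,0,0,0,0,0,0,0,0,8,0,0,0,0,0,0,0,0,0]
}}

```text
time_s: 12.05
eef_pos: [0.5805, -0.0119, 0.0925]
eef_rot: [-0.001, 0.707, 0.707, -0.0]
wrist_force: [-0.6, 0.1, -0.0]
opening: 0.001
```

```bash
python3 m.py scene8 scene9 scene10
```

```text
12.05 [ 0.5805 -0.0119  0.0925] [-0.6  0.1 -0. ] [(44, 82.01), (58, -159.18), (71, 21.64), (92, -98.66), (422, -38.68)] mod60 21.43
12.1 [ 0.5808 -0.0119  0.0928] [ 0.6  1.  -1.4] [(45, 83.13), (59, -157.79), (73, 22.9), (94, -97.32), (423, -37.52)] mod60 22.68
12.15 [ 0.581 -0.012  0.093] [-0.3  0.4 -0.5] [(45, 84.26), (58, -156.97), (72, 24.01), (93, -96.03), (424, -36.2)] mod60 23.81
```

No contact at TCP z = 93 mm: force is about 0 and the rotor is still turning. I'll look at the gap from near.

Run:
```python
from h import *
o,c=shot('side','side2'); a=cv2.imread('pics/scene10.png')[230:350,170:370]; b=c['color'][150:270,230:430,::-1]
cv2.imwrite('pics/gap.png',np.vstack([cv2.resize(i,None,fx=2.45,fy=2.45,interpolation=cv2.INTER_CUBIC) for i in (a,b)]))
```

```text
(no output)
```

View pics/gap.png

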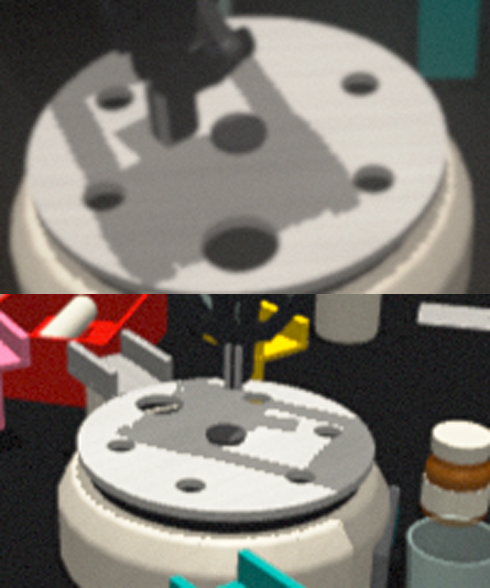

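Run:
```python
from h import *
s=ctrl.camera('scene');d=ctrl.camera('side')
for z in (.09,.095,.1,.105,.11,.115): print(z,ray(s,(241.4,289),z).round(4),ray(d,(324.7,188.4),z).round(4))
for n,c in(('scene',s),('side',d)):
    K=np.array(c['camera_matrix'])
    for z in (.093,.097,.101):
        v=att(c['attitude']).T@(np.array([.581,-.012,z])-c['eye']); print(n,z,K[0,2]+K[0,0]*v[0]/-v[2],K[1,2]-K[1,1]*v[1]/-v[2])
o=ctrl.get_obs();print(o['time_s'],o['eef_pos'])
```

```text
0.09 [0.556  0.0012 0.09  ] [ 0.5951 -0.0761  0.09  ]
0.095 [ 0.5611 -0.0017  0.095 ] [ 0.5927 -0.0651  0.095 ]
0.1 [ 0.5662 -0.0046  0.1   ] [ 0.5903 -0.0541  0.1   ]
0.105 [ 0.5713 -0.0075  0.105 ] [ 0.5879 -0.043   0.105 ]
0.11 [ 0.5764 -0.0104  0.11  ] [ 0.5856 -0.032   0.11  ]
0.115 [ 0.5815 -0.0133  0.115 ] [ 0.5832 -0.021   0.115 ]
scene 0.093 243.65533132542112 301.05781219573646
scene 0.097 243.36999286520614 298.7891302625139
scene 0.101 243.08259201001627 296.50405054605807
side 0.093 324.4403927776948 200.50379662140455
side 0.097 324.49774800142137 198.66918924740284
side 0.101 324.5553205450794 196.82763051443328
12.35 [ 0.58113163 -0.01202249  0.09323621]
```

Triangulating the tips from both views puts them at z ≈ 115–119 mm, about 22 mm higher than the reported TCP. The rotor goes round again in about 14.6 s, so there's time. I'll lower 14 mm slowly and look again.

Emit:
{"api": "arm_command", "payload": {
  "plan": [0,0,2,0,0,0,2,0,0,0,2,0,0,0,2,0,0,0,2,0,0,0,2,0,0,0,2,0,0,0,0,0,0,0,0,0,0,0,0,0,0,0,0,0]
}}

```text
time_s: 13.45
eef_pos: [0.5811, -0.012, 0.0792]
eef_rot: [0.0, 0.707, 0.707, 0.0]
wrist_force: [0.9, -0.4, 0.7]
opening: 0.001
```

```bash
python3 m.py scene11
python3 - <<'E'
from h import *
o,c=shot('side','side3'); a=cv2.imread('pics/scene11.png')[255:315,195:295]; b=c['color'][160:220,275:375,::-1]
cv2.imwrite('pics/gap2.png',np.vstack([cv2.resize(i,None,fx=5,fy=5,interpolation=cv2.INTER_CUBIC) for i in (a,b)]))
E
```

```text
13.45 [ 0.5811 -0.012   0.0792] [ 0.9 -0.4  0.7] [(29, 115.9), (55, 55.51), (80, -124.96), (381, -4.82), (110, -65.07)] mod60 55.31
```

View pics/gap2.png

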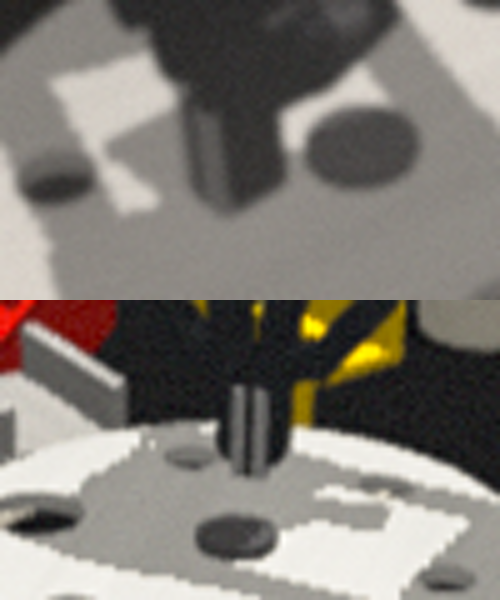

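Run:
```python
from h import *
s=ctrl.camera('scene');d=ctrl.camera('side')
for z in (.085,.09,.095,.1,.105,.11): print(z,ray(s,(242.2,293.3),z).round(4),ray(s,(240.6,297.6),z).round(4),ray(s,(251,292),z).round(4),ray(d,(325,194.6),z).round(4))
print(ctrl.get_obs()['time_s'])
```

```text
0.085 [ 5.59e-01 -2.00e-04  8.50e-02] [ 0.5648 -0.0067  0.085 ] [0.5647 0.0103 0.085 ] [ 0.5898 -0.0567  0.085 ]
0.09 [ 0.564 -0.003  0.09 ] [ 0.5697 -0.0095  0.09  ] [0.5697 0.0074 0.09  ] [ 0.5875 -0.046   0.09  ]
0.095 [ 0.569  -0.0059  0.095 ] [ 0.5747 -0.0123  0.095 ] [0.5746 0.0044 0.095 ] [ 0.5852 -0.0353  0.095 ]
0.1 [ 0.574  -0.0087  0.1   ] [ 0.5796 -0.0151  0.1   ] [0.5796 0.0014 0.1   ] [ 0.583  -0.0246  0.1   ]
0.105 [ 0.579  -0.0116  0.105 ] [ 0.5846 -0.0179  0.105 ] [ 0.5845 -0.0015  0.105 ] [ 0.5807 -0.014   0.105 ]
0.11 [ 0.584  -0.0144  0.11  ] [ 0.5895 -0.0206  0.11  ] [ 0.5895 -0.0045  0.11  ] [ 0.5784 -0.0033  0.11  ]
13.65
```

Tip estimate agrees across the views: the corners from the scene camera and the wrist-camera ray both put the tip 27 ± 2 mm behind the reported TCP. Contact should therefore come at reported z ≈ 68 mm. I'll hover at 73 mm and wait for the next pass at t ≈ 27.6 s.

Emit:
{"api": "arm_command", "payload": {
  "plan": [0,0,2,0,0,0,2,0,0,0,1,0,0,0,1,0,0,0,0,0,0,0,0,0,0,0,0,0,0,0,0,0,0,0,0,0,0,0,0,0,0,0,0,0,0,0,0,0,0,0,0,0,0,0,0,0,0,0,0,0,0,0,0,0,0,0,0,0,0,0,0,0,0,0,0,0,0,0,0,0]
}}

```text
time_s: 15.65
eef_pos: [0.581, -0.012, 0.0731]
eef_rot: [-0.0, 0.707, 0.707, 0.0]
wrist_force: [-0.4, 0.2, 0.1]
opening: -0.002
```

```bash
python3 m.py scene12
python3 - <<'E'
from h import *
o,c=shot('side','side4');o2,w=shot('wrist','wrist4'); a=cv2.imread('pics/scene12.png')[265:310,205:265]; b=c['color'][165:210,300:360,::-1]
v=cv2.resize(w['color'][260:350,260:380,::-1],(480,360),interpolation=cv2.INTER_CUBIC)
cv2.imwrite('pics/gap3.png',np.hstack([np.vstack([cv2.resize(i,(400,300),interpolation=cv2.INTER_CUBIC) for i in (a,b)]),cv2.copyMakeBorder(cv2.resize(v,(400,300)),0,300,0,0,0)]))
for n,k in(('scene','scene'),('side','side')):
    cc=c if n=='side' else ctrl.camera('scene'); K=np.array(cc['camera_matrix'])
    for P in ([.5865,-.0203],[.5865,-.0037],[.5755,-.0203],[.5755,-.0037]):
      for z in (.095,.100):
        q=att(cc['attitude']).T@(np.array([*P,z])-cc['eye']); q=np.array([K[0,2]-K[0,0]*q[0]/q[2],K[1,2]+K[1,1]*q[1]/q[2]])
        print(n,P,z,((q-([205,265] if n=='scene' else [300,165]))*400/60).round(0))
E
```

```text
15.65 [ 0.581  -0.012   0.0731] [-0.4  0.2  0.1] [(40, 107.64), (288, 47.09), (76, -133.31), (111, -73.19), (86, -13.01)] mod60 47.04
scene [0.5865, -0.0203] 0.095 [237. 266.]
scene [0.5865, -0.0203] 0.1 [235. 247.]
scene [0.5865, -0.0037] 0.095 [308. 228.]
scene [0.5865, -0.0037] 0.1 [305. 209.]
scene [0.5755, -0.0203] 0.095 [206. 238.]
scene [0.5755, -0.0203] 0.1 [203. 219.]
scene [0.5755, -0.0037] 0.095 [276. 200.]
scene [0.5755, -0.0037] 0.1 [273. 181.]
side [0.5865, -0.0203] 0.095 [151. 217.]
side [0.5865, -0.0203] 0.1 [152. 202.]
side [0.5865, -0.0037] 0.095 [139. 240.]
side [0.5865, -0.0037] 0.1 [139. 225.]
side [0.5755, -0.0203] 0.095 [187. 221.]
side [0.5755, -0.0203] 0.1 [188. 206.]
side [0.5755, -0.0037] 0.095 [175. 244.]
side [0.5755, -0.0037] 0.1 [176. 229.]
```

View pics/gap3.png

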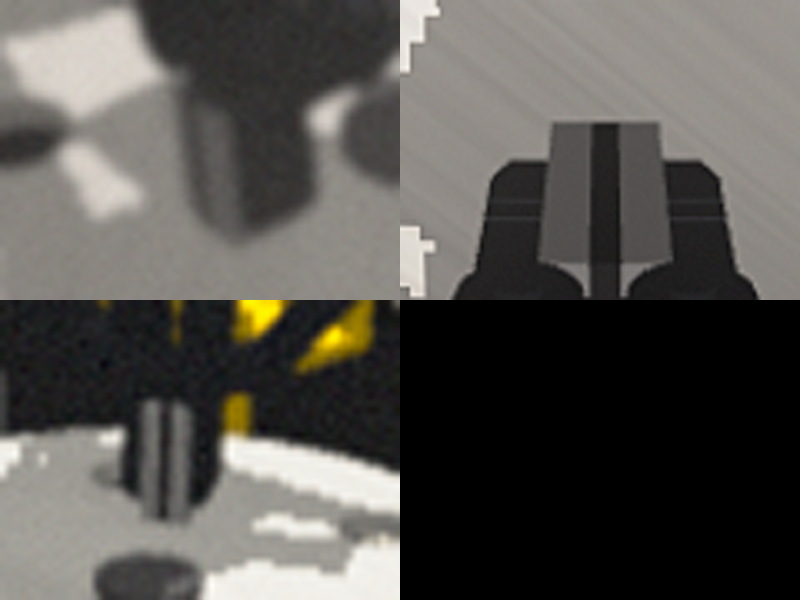

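Now the tips show at about z ≈ 101 mm: the scene corner is at (240,244) against (235,247) predicted for 100 mm. Contact is expected about 6 mm lower. I'll wait for the pass.

Emit:
{"api": "arm_command", "payload": {
  "plan": [0,0,0,0,0,0,0,0,0,0,0,0,0,0,0,0,0,0,0,0,0,0,0,0,0,0,0,0,0,0,0,0,0,0,0,0,0,0,0,0,0,0,0,0,0,0,0,0,0,0,0,0,0,0,0,0,0,0,0,0,0,0,0,0,0,0,0,0,0,0,0,0,0,0,0,0,0,0,0,0]
}}

```text
time_s: 17.85
eef_pos: [0.581, -0.012, 0.0731]
eef_rot: [0.0, 0.707, 0.707, 0.0]
wrist_force: [1.2, -0.3, -0.5]
opening: 0.004
```

Emit:
{"api": "arm_command", "payload": {
  "plan": [0,0,0,0,0,0,0,0,0,0,0,0,0,0,0,0,0,0,0,0,0,0,0,0,0,0,0,0,0,0,0,0,0,0,0,0,0,0,0,0,0,0,0,0,0,0,0,0,0,0,0,0,0,0,0,0,0,0,0,0,0,0,0,0,0,0,0,0,0,0,0,0,0,0,0,0,0,0,0,0]
}}

```text
time_s: 19.85
eef_pos: [0.581, -0.012, 0.0731]
eef_rot: [0.0, 0.707, 0.707, 0.0]
wrist_force: [-0.5, 0.2, 0.5]
opening: 0.0
```

Emit:
{"api": "arm_command", "payload": {
  "plan": [0,0,0,0,0,0,0,0,0,0,0,0,0,0,0,0,0,0,0,0,0,0,0,0,0,0,0,0,0,0,0,0,0,0,0,0,0,0,0,0,0,0,0,0,0,0,0,0,0,0,0,0,0,0,0,0,0,0,0,0,0,0,0,0,0,0,0,0,0,0,0,0,0,0,0,0,0,0,0,0]
}}

```text
time_s: 21.85
eef_pos: [0.581, -0.012, 0.0731]
eef_rot: [-0.0, 0.707, 0.707, 0.0]
wrist_force: [0.8, 1.4, -0.9]
opening: 0.001
```

Emit:
{"api": "arm_command", "payload": {
  "plan": [0,0,0,0,0,0,0,0,0,0,0,0,0,0,0,0,0,0,0,0,0,0,0,0,0,0,0,0,0,0,0,0,0,0,0,0,0,0,0,0,0,0,0,0,0,0,0,0,0,0,0,0,0,0,0,0,0,0,0,0,0,0,0,0,0,0,0,0,0,0,0,0,0,0,0,0,0,0,0,0]
}}

```text
time_s: 23.85
eef_pos: [0.581, -0.012, 0.0731]
eef_rot: [-0.0, 0.707, 0.707, -0.0]
wrist_force: [0.7, 0.0, -0.1]
opening: -0.003
```

```bash
python3 m.py scene13
```

```text
23.85 [ 0.581  -0.012   0.0731] [ 0.7  0.  -0.1] [(41, 109.41), (323, -131.4), (56, 49.37), (108, -71.1), (85, -10.82)] mod60 49.09
```

Emit:
{"api": "arm_command", "payload": {
  "plan": [0,0,0,0,0,0,0,0,0,0,0,0,0,0,0,0,0,0,0,0,0,0,0,0,0,0,0,0,0,0,0,0,0,0,0,0,0,0,0,0,0,0,0,0,0,0,0,0,0,0,0,0,0,0,0,0,0,0,0,0,0,0,0,0,0,0,0,0,0,0,0,0,0,0,0,0,0,0,0,0]
}}

```text
time_s: 25.9
eef_pos: [0.581, -0.012, 0.0731]
eef_rot: [0.0, 0.707, 0.707, 0.0]
wrist_force: [0.3, 0.1, 0.6]
opening: 0.0
```

```bash
python3 m.py scene14 scene15
```

```text
25.9 [ 0.581  -0.012   0.0731] [0.3 0.1 0.6] [(44, 92.23), (64, -148.85), (63, 32.11), (403, -88.16), (95, -28.37)] mod60 31.79
25.95 [ 0.581  -0.012   0.0731] [-0.5 -0.4 -0.1] [(45, 93.23), (66, -147.56), (64, 33.04), (403, -87.17), (91, -27.36)] mod60 32.84
```

```bash
python3 m.py scene16
```

```text
26.0 [ 0.581  -0.012   0.0731] [ 0.5 -0.  -0.4] [(39, 94.21), (69, -146.58), (63, 33.94), (407, -86.11), (90, -26.31)] mod60 33.83
```

Emit:
{"api": "arm_command", "payload": {
  "plan": [0,0,0,0,0,0,0,0,0,0,0,0,0,0,0,0,0,0,0,0,0,0,0,0,0,0,0,0,0,0,0,0,0,0,0,0,0,0,0,0,0,0,0,0,0,0,0,0,0,0,0,0,0,0,0,0,0,0,0,0,0,0,0,0,0,0,0,0,0,0,0,0,0,0,0,0]
}}

```text
time_s: 27.95
eef_pos: [0.581, -0.012, 0.0731]
eef_rot: [0.0, 0.707, 0.707, 0.0]
wrist_force: [-0.4, 0.5, 0.1]
opening: -0.0
```

```bash
python3 m.py scene17
```

```text
27.95 [ 0.581  -0.012   0.0731] [-0.4  0.5  0.1] [(27, 135.25), (48, 73.77), (91, -106.73), (76, 13.42), (427, -46.75)] mod60 13.79
```

```bash
python3 m.py scene18
```

```text
28.0 [ 0.581  -0.012   0.0731] [-0.8  0.8  0.2] [(28, 136.37), (46, 74.96), (91, -105.63), (73, 14.38), (429, -45.75)] mod60 14.86
```

Emit:
{"api": "arm_command", "payload": {
  "plan": [0,0,9,0,0,0,0,0,0,0,0,0]
}}

```text
time_s: 28.35
eef_pos: [0.5832, -0.0122, 0.066]
eef_rot: [0.002, 0.707, 0.707, 0.001]
wrist_force: [-0.0, -0.5, 11.4]
opening: -0.0
```

```bash
python3 m.py scene19 scene20
```

```text
28.35 [ 0.5832 -0.0122  0.066 ] [-0.  -0.5 11.4] [(28, 139.74), (49, 79.02), (96, -101.46), (72, 18.73), (431, -41.49)] mod60 18.91
28.4 [ 0.5831 -0.0122  0.066 ] [-0.3  0.1 11.3] [(28, 139.74), (46, 78.8), (96, -101.78), (70, 18.64), (428, -41.69)] mod60 18.74
```

The rotor is stopped, pressed with 11 N. The wide hole is at -41.6° against a target of about -42.7°, 1.1° (1.6 mm) past. While still touching, I'll ease it back about 0.8 mm.

Emit:
{"api": "arm_command", "payload": {
  "plan": [0,-0.4,0,0,0,-0.4,0,0,0,0,0,0,0,0,0,0]
}}

```text
time_s: 28.85
eef_pos: [0.5826, -0.0123, 0.066]
eef_rot: [0.002, 0.707, 0.707, 0.002]
wrist_force: [0.6, 0.1, 10.2]
opening: 0.003
```

```bash
python3 m.py scene21 scene22
python3 - <<'E'
from h import *
o,c=shot('wrist','wrist5');a=c['color'][:,:,::-1]; s=cv2.imread('pics/scene22.png')
cv2.imwrite('pics/chk.png',np.hstack([cv2.resize(s[270:420,200:300],(400,600),interpolation=cv2.INTER_CUBIC),cv2.resize(a[180:480,340:540],(400,600),interpolation=cv2.INTER_CUBIC)]))
E
```

```text
28.85 [ 0.5826 -0.0123  0.066 ] [ 0.6  0.1 10.2] [(27, 138.52), (42, 78.22), (92, -102.22), (74, 17.61), (425, -42.45)] mod60 17.94
28.9 [ 0.5826 -0.0123  0.066 ] [ 0.9  0.1 10.4] [(28, 138.67), (42, 77.91), (90, -102.34), (74, 17.65), (431, -42.49)] mod60 17.88
```

View pics/chk.png

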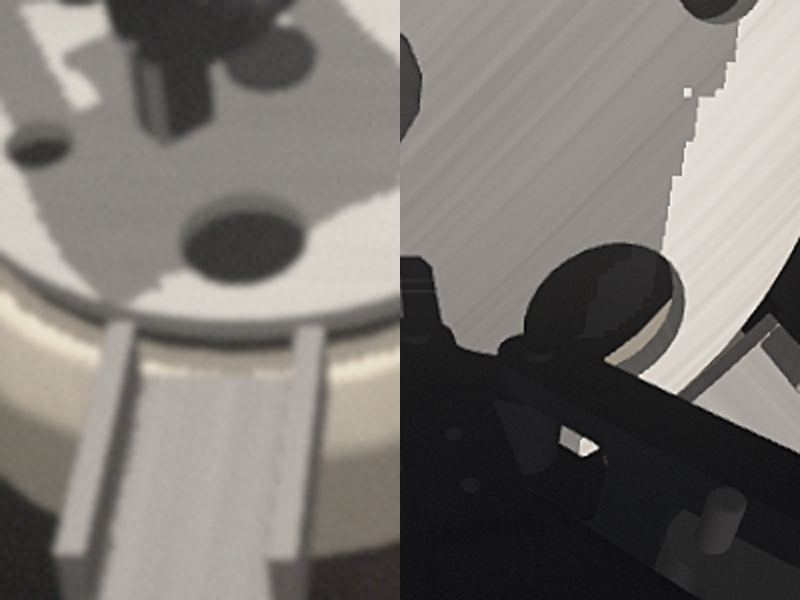

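Run:
```python
from h import *
c=ctrl.camera('scene')
f=lambda u,v,z: ray(c,(u/4+200,v/4+270),z)[:2]
h=f(243,240,.095); print('hole',h,pol(h),[pol(f(u,v,.095)) for u,v in((180,238),(305,240))])
L1,R1,L2,R2=f(136,322,.109),f(298,330,.109),f(88,553,.109),f(272,558,.109)
for p in(L1,R1,L2,R2): print(p.round(4),pol(p))
m1=(L1+R1)/2;m2=(L2+R2)/2; d=m2-m1; print('width',np.linalg.norm(L1-R1),pol(m1),pol(m2))
ws=[]
for a,b in((L1,L2),(R1,R2)):
    t=(b-a)/np.linalg.norm(b-a); w=h-a; q=A-a; print('dir',np.degrees(np.arctan2(t[1],t[0])),'hole perp mm',1e3*(t[0]*w[1]-t[1]*w[0]),'axis perp',1e3*(t[0]*q[1]-t[1]*q[0]))
# axis from hub in this frame
```

```text
hole [ 0.64022697 -0.02721539] (0.0799, -42.15) [(0.0816, -55.91), (0.0819, -28.75)]
[ 0.658  -0.0763] (0.1283, -53.13)
[ 0.6909 -0.0436] (0.1303, -32.51)
[ 0.7149 -0.1286] (0.2048, -49.17)
[ 0.7469 -0.0945] (0.2053, -36.08)
width 0.0463196270136417 (0.1272, -42.74) (0.2037, -42.61)
dir -42.574901257407305 hole perp mm 24.098889985434862 axis perp 23.510710088297685
dir -42.21350655939854 hole perp mm -21.86749285380789 axis perp -21.9517684376374
```

Slot axis comes to about -42.65° and the hole to -42.2…-42.5°, so it's aligned within about 0.5 mm. The press has deflected the tool 2 mm sideways and the release could drag the rotor back, so I'll unload in steps and watch.

Emit:
{"api": "arm_command", "payload": {
  "plan": [0,0,-0.5,0,0,0,-0.5,0,0,0,0,0,0,0,0,0]
}}

```text
time_s: 29.45
eef_pos: [0.5819, -0.0123, 0.0663]
eef_rot: [0.001, 0.707, 0.707, 0.001]
wrist_force: [1.2, -1.3, 7.6]
opening: -0.0
```

```bash
python3 m.py scene23 scene24
```

```text
29.45 [ 0.5819 -0.0123  0.0663] [ 1.2 -1.3  7.6] [(27, 137.7), (46, 77.07), (93, -103.52), (77, 16.67), (428, -43.6)] mod60 16.86
29.5 [ 0.5818 -0.0123  0.0662] [ 0.6 -0.1  7.7] [(26, 137.91), (49, 77.02), (93, -103.54), (76, 16.67), (430, -43.45)] mod60 16.92
```

Emit:
{"api": "arm_command", "payload": {
  "plan": [0,0.7,-0.5,0,0,0.7,-0.5,0,0,0,0,0,0,0,0,0]
}}

```text
time_s: 29.95
eef_pos: [0.5821, -0.0123, 0.0664]
eef_rot: [0.001, 0.707, 0.707, 0.0]
wrist_force: [0.3, -0.1, 5.9]
opening: 0.002
```

```bash
python3 m.py scene25 scene26
```

```text
29.95 [ 0.5821 -0.0123  0.0664] [ 0.3 -0.1  5.9] [(27, 138.47), (44, 77.48), (88, -102.89), (73, 17.29), (426, -42.95)] mod60 17.48
30.0 [ 0.5821 -0.0123  0.0664] [-0.3  0.3  6.1] [(26, 138.32), (46, 77.65), (88, -102.89), (73, 17.09), (428, -43.05)] mod60 17.42
```

Emit:
{"api": "arm_command", "payload": {
  "plan": [0,0.4,-0.5,0,0,0.4,-0.5,0,0,0,0,0,0,0,0,0]
}}

```text
time_s: 30.45
eef_pos: [0.5822, -0.0121, 0.0668]
eef_rot: [-0.0, 0.707, 0.707, -0.0]
wrist_force: [0.0, -1.3, 0.2]
opening: -0.006
```

```bash
python3 m.py scene27 scene28
```

```text
30.45 [ 0.5822 -0.0121  0.0668] [ 0.  -1.3  0.2] [(25, 138.11), (45, 77.6), (90, -102.61), (75, 17.38), (426, -42.85)] mod60 17.53
30.5 [ 0.5821 -0.012   0.0667] [ 0.2 -1.2  1.4] [(29, 138.68), (45, 77.71), (89, -102.61), (77, 17.32), (426, -42.9)] mod60 17.64
```

Unloaded, with the hole at -42.8° against the slot at -42.65°. Lifting straight off.

Emit:
{"api": "arm_command", "payload": {
  "plan": [0,0,-3,0,0,0,-5,0,0,0,-10,0,0,0,-20,0,0,0,-20,0,0,0,-20,0,0,0,-20,0,0,0,0,0,0,0,0,0,0,0,0,0]
}}

```text
time_s: 31.55
eef_pos: [0.5816, -0.0118, 0.1641]
eef_rot: [-0.001, 0.707, 0.707, -0.0]
wrist_force: [0.7, 0.1, -0.3]
opening: 0.001
```

```bash
python3 m.py scene29
python3 - <<'E'
from h import *
o,c=shot('wrist','wrist6');s=cv2.imread('pics/scene29.png')
cv2.imwrite('pics/chk2.png',np.hstack([cv2.resize(s[270:420,200:300],(400,600),interpolation=cv2.INTER_CUBIC),cv2.resize(c['color'][150:450,290:490,::-1],(400,600),interpolation=cv2.INTER_CUBIC)]))
E
python3 m.py scene30
```

```text
31.55 [ 0.5816 -0.0118  0.1641] [ 0.7  0.1 -0.3] [(25, 137.65), (48, -163.77), (47, 77.0), (84, -103.64), (84, 16.37), (430, -43.65)] mod60 16.66
31.65 [ 0.5816 -0.0118  0.1638] [-0.2  0.8  1.4] [(23, 137.36), (50, -163.9), (47, 76.9), (85, -103.54), (80, 16.24), (430, -43.6)] mod60 16.58
```

View pics/chk2.png

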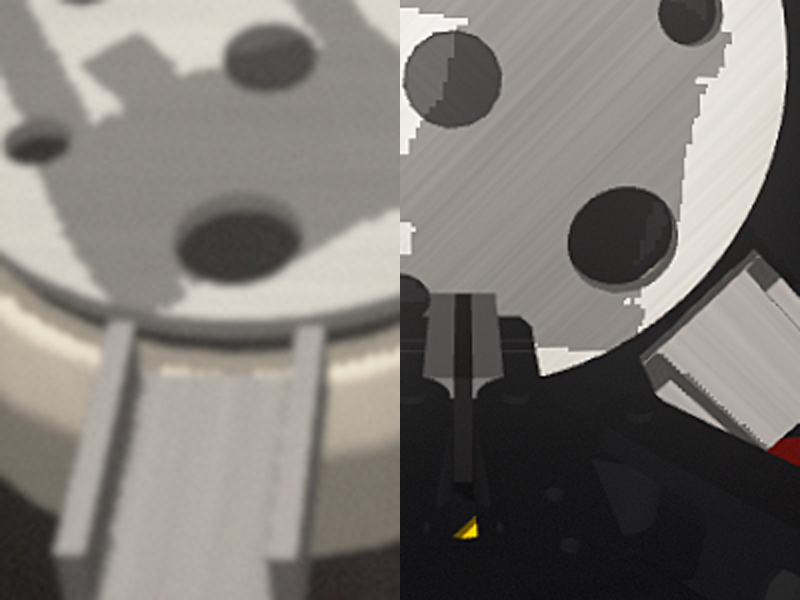

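```bash
python3 - <<'E'
from h import *
o=ctrl.get_obs(); c=ctrl.camera('wrist')
f=lambda u,v,z: wray(o,c,((u-400)/2+290,v/2+150),z)[:2]
hub=f(452,79,.101); hole=f(622,239,.095); a=f(755,251,.109); b=f(642,357,.109)
ang=lambda p,q:(round(1e3*float(np.hypot(*(p-q))),1),round(float(np.degrees(np.arctan2(*(p-q)[::-1]))),2))
print(hub,'hole',ang(hole,hub),'a',ang(a,hub),'b',ang(b,hub),'mid',ang((a+b)/2,hub),'ab',ang(a,b))
s=ctrl.camera('scene'); g=lambda u,v: ray(s,(u/4+200,v/4+270),.095)
print([pol(g(*p)) for p in((175,238),(302,239),(238.5,238.5),(238.5,193),(238.5,284))])
E
python3 m.py scene31
```

```text
[0.57861409 0.02977027] hole (81.2, -43.62) a (117.6, -28.33) b (116.3, -55.11) mid (113.8, -41.64) ab (54.2, 46.93)
[(0.082, -56.95), (0.0813, -29.34), (0.0793, -43.2), (0.0597, -45.62), (0.098, -41.8)]
31.8 [ 0.582  -0.0119  0.1643] [ 0.2 -0.3  0.8] [(24, 137.29), (49, -163.95), (46, 76.78), (84, -103.85), (82, 16.04), (431, -43.65)] mod60 16.44
```

Stationary, but the last unloading took it back to -43.4 ± 0.2° against the slot at -42.65°, about 1 mm. Time 31.9 s of 64. One gentle re-touch and a nudge forward of about 0.5 mm will centre it.

Emit:
{"api": "arm_command", "payload": {
  "plan": [0,0,20,0,0,0,20,0,0,0,20,0,0,0,20,0,0,0,10,0,0,0,5,0,0,0,0,0,0,0,0,0,0,0,0.5,0,0,0,0.5,0,0,0,0.5,0,0,0,0.5,0,0,0,0.5,0,0,0,0.5,0,0,0,0.5,0,0,0,0,0,0,0,0,0]
}}

```text
time_s: 33.55
eef_pos: [0.5826, -0.012, 0.0667]
eef_rot: [0.0, 0.707, 0.707, 0.0]
wrist_force: [-1.0, 0.3, 1.6]
opening: -0.002
```

```bash
python3 m.py scene32 scene33
```

```text
33.55 [ 0.5826 -0.012   0.0667] [-1.   0.3  1.6] [(26, 137.54), (47, 76.73), (90, -104.0), (74, 15.84), (429, -44.1)] mod60 16.4
33.6 [ 0.5826 -0.012   0.0668] [-0.   0.4  1.6] [(28, 137.59), (46, 76.74), (90, -104.07), (74, 15.93), (431, -44.15)] mod60 16.41
```

Emit:
{"api": "arm_command", "payload": {
  "plan": [0,0.2,0,0,0,0.2,0,0,0,0.2,0,0,0,0.2,0,0,0,0,0,0,0,0,0,0]
}}

```text
time_s: 34.25
eef_pos: [0.5833, -0.012, 0.0667]
eef_rot: [0.0, 0.707, 0.707, 0.0]
wrist_force: [-0.5, 0.0, 2.9]
opening: 0.003
```

```bash
python3 m.py scene34 scene35
```

```text
34.25 [ 0.5833 -0.012   0.0667] [-0.5  0.   2.9] [(27, 138.52), (48, 77.25), (89, -103.03), (76, 17.21), (429, -43.1)] mod60 17.37
34.3 [ 0.5833 -0.0119  0.0667] [0.  0.3 2.7] [(26, 138.52), (44, 77.29), (90, -103.01), (76, 17.07), (426, -43.1)] mod60 17.35
```

Emit:
{"api": "arm_command", "payload": {
  "plan": [0,0.1,-0.2,0,0,0.1,-0.2,0,0,0,-0.2,0,0,0,-0.2,0,0,0,-0.2,0,0,0,-0.3,0,0,0,-0.5,0,0,0,-1,0,0,0,0,0]
}}

```text
time_s: 35.25
eef_pos: [0.5835, -0.012, 0.0696]
eef_rot: [0.0, 0.707, 0.707, 0.0]
wrist_force: [0.0, -0.3, 0.9]
opening: -0.001
```

```bash
python3 m.py scene36 scene37
```

```text
35.25 [ 0.5835 -0.012   0.0696] [ 0.  -0.3  0.9] [(29, 138.1), (47, 77.04), (92, -103.68), (77, 16.37), (434, -43.7)] mod60 16.83
35.3 [ 0.5835 -0.012   0.0695] [-0.6  0.5 -0.3] [(27, 137.81), (48, 77.0), (92, -103.64), (78, 16.31), (429, -43.65)] mod60 16.77
```

Released at -43.65 (rim ≈ -43.3°). Each release costs about 0.6°, so one more touch with that allowed for.

Emit:
{"api": "arm_command", "payload": {
  "plan": [0,0,1,0,0,0,0.5,0,0,0,0.5,0,0,0,0.4,0,0,0,0.4,0,0,0,0,0,0,0,0,0,0,0.3,0,0,0,0.3,0,0,0,0.3,0,0,0,0.3,0,0,0,0,0,0,0,0,0,0]
}}

```text
time_s: 36.65
eef_pos: [0.5847, -0.0119, 0.0667]
eef_rot: [0.0, 0.707, 0.707, 0.0]
wrist_force: [-0.5, 1.1, 2.4]
opening: -0.001
```

```bash
python3 m.py scene38 scene39
```

```text
36.65 [ 0.5847 -0.0119  0.0667] [-0.5  1.1  2.4] [(27, 139.5), (48, 78.73), (92, -102.06), (78, 18.08), (427, -41.95)] mod60 18.46
36.7 [ 0.5847 -0.012   0.0667] [-0.5  0.6  2. ] [(26, 139.09), (46, 78.53), (94, -102.01), (78, 18.08), (430, -42.1)] mod60 18.32
```

Emit:
{"api": "arm_command", "payload": {
  "plan": [0,-0.2,0,0,0,0,0,0,0,0,-0.2,0,0,0,-0.2,0,0,0,-0.2,0,0,0,-0.2,0,0,0,-0.2,0,0,0,-0.3,0,0,0,-0.5,0,0,0,-1,0,0,0,0,0]
}}

```text
time_s: 37.85
eef_pos: [0.5846, -0.012, 0.0696]
eef_rot: [0.0, 0.707, 0.707, 0.0]
wrist_force: [-0.7, 0.3, -0.5]
opening: 0.003
```

```bash
python3 m.py scene40 scene41
```

```text
37.85 [ 0.5846 -0.012   0.0696] [-0.7  0.3 -0.5] [(29, 137.7), (46, 76.93), (91, -103.61), (78, 16.31), (433, -43.65)] mod60 16.74
37.9 [ 0.5845 -0.012   0.0695] [ 0.3 -0.3  0.7] [(29, 137.8), (48, 76.98), (92, -103.69), (77, 16.29), (429, -43.75)] mod60 16.73
```

Emit:
{"api": "arm_command", "payload": {
  "plan": [0,0,1,0,0,0,0.5,0,0,0,0.5,0,0,0,0.4,0,0,0,0.4,0,0,0,0,0,0,0,0,0,0,0.3,0,0,0,0.3,0,0,0,0.3,0,0,0,0,0,0,0,0,0,0]
}}

```text
time_s: 39.15
eef_pos: [0.5854, -0.0119, 0.0667]
eef_rot: [0.0, 0.707, 0.707, 0.0]
wrist_force: [0.4, 0.9, 2.7]
opening: -0.003
```

```bash
python3 m.py scene42
```

```text
39.15 [ 0.5854 -0.0119  0.0667] [0.4 0.9 2.7] [(26, 138.31), (45, 77.66), (90, -102.74), (77, 17.19), (435, -42.85)] mod60 17.51
```

Emit:
{"api": "arm_command", "payload": {
  "plan": [0,0.1,-0.2,0,0,0.1,-0.2,0,0,0,-0.2,0,0,0,-0.2,0,0,0,-0.2,0,0,0,-0.3,0,0,0,-0.5,0,0,0,-1,0,0,0,0,0]
}}

```text
time_s: 40.1
eef_pos: [0.5856, -0.012, 0.0696]
eef_rot: [0.0, 0.707, 0.707, 0.0]
wrist_force: [-0.2, 0.5, 0.4]
opening: 0.002
```

```bash
python3 m.py scene43 scene44
```

```text
40.1 [ 0.5856 -0.012   0.0696] [-0.2  0.5  0.4] [(26, 137.91), (48, 77.25), (89, -103.2), (80, 16.94), (430, -43.2)] mod60 17.14
40.15 [ 0.5856 -0.012   0.0695] [-0.5 -0.3  0.5] [(25, 138.11), (47, 77.18), (91, -103.2), (80, 16.83), (433, -43.1)] mod60 17.16
```

Free at -43.15 (rim ≈ -42.8°) against the slot at -42.65°, within about 0.5 mm. Lifting clear, then a final check.

Emit:
{"api": "arm_command", "payload": {
  "plan": [0,0,-10,0,0,0,-20,0,0,0,-20,0,0,0,-20,0,0,0,-20,0,0,0,0,0,0,0,0,0,0,0,0,0,0,0,0,0,0,0,0,0,0,0,0,0,0,0,0,0]
}}

```text
time_s: 41.4
eef_pos: [0.5853, -0.012, 0.159]
eef_rot: [-0.0, 0.707, 0.707, -0.0]
wrist_force: [-0.2, -1.1, 0.8]
opening: -0.001
```

```bash
python3 m.py scene45
python3 - <<'E'
from h import *
o,c=shot('side','side9'); a=cv2.imread('pics/side1.png')[235:305,390:440].astype(int); print('beaker diff',abs(a-c['color'][235:305,390:440,::-1]).mean())
print(ctrl.hand_in())
E
```

```text
41.4 [ 0.5853 -0.012   0.159 ] [-0.2 -1.1  0.8] [(26, 137.86), (50, -163.59), (49, 77.27), (85, -103.07), (81, 16.74), (430, -43.2)] mod60 17.0
beaker diff 3.4412380952380954
the job is handed in; nothing more can be done
None
```

I stopped the rotor with a fingertip press, lifted the fingers clear and handed the job in at about 41.5 s. The wide hole stands in line with the steel chute's slot to within about 1 mm.

- **Alignment:** the last hole reading was -43.2°. Earlier rim readings sat 0.3–0.45° higher, which makes it about -42.8°, against the slot at -42.65° in the scene camera. The hole did not move between release and the last picture, 1.3 s later.
- **Disagreement:** a rough wrist-camera estimate put the slot nearer -41.6°. The corner radii in that view did not match the given sizes, so I did not use it.
- **First press missed:** the real fingertips are about 28 mm short of the reported tool point, so I caught the rotor on its next pass, with about 11 N.
- **Small nudges:** the press stopped it about 1° too far, and each release dragged it slightly. I corrected it by easing it while touching, then with three light re-touches of about 3 N.
- **Beaker:** I compared its patch of the side picture with the start by numbers only. The difference was small (mean 3.4 out of 255), so it appears not to have moved.

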